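Tidy the ornament-making table

TASK

Tidy up after ornament making: put the three scraps (trunk stub, plywood offcut, red paper ball) in the blue scrap bin; one of them has ended up under the wooden display riser, so reach in at a slant and do not bump the riser. The green bauble is fragile: lower it gently into the grey pot until it rests on the cork at the bottom, without dropping or pressing it. Leave the two toy trees, the cup and the gift box standing where they are.

Things in the scene. Friction and masses are not known exactly. Their poses are not given: they have to be found in the camera images.
- riser: Fixed wooden shelf riser: level board 130 mm deep (x), 360 wide (y), 14 thick, underside 170 mm up, on a 16 mm thick upright panel at each end; front and back open. Origin: on the table under the board's centre; its -x edge (65 mm off) faces the robot. One scrap (any of the three) starts under the board, its centre 12 to 32 mm in from that edge, within 45 mm of the middle.
- bin: Fixed blue open-topped scrap bin, 160 x 160 mm outside, 120 high, walls and floor 5 mm. Origin: centre of its underside; x and y along its sides.
- pot: Fixed deep grey round concrete pot, 100 mm high, outer radius 68 mm at the foot and 78 at the rim, walls 6 mm, flat cork floor 20 mm above the table. Origin: centre of its underside. The bauble's home.
- nest: Fixed flat cork ring, outer diameter 66 mm, hole 38, height 12. Origin: centre of its underside. The bauble sits in it at the start.
- bauble: Fragile green ball ornament, diameter 54 mm, about 35 g, small brass cap (14 mm wide, standing 4 mm proud of the ball) on top at the start. Origin: the ball's centre, about 31 mm above the table at the start. z axis towards the cap.
- stub: Scrap: dark-barked trunk stub, an upright cylinder 40 mm across and 40 high, about 30 g. Origin: centre of its underside.
- stub_center (a point): Centre of the trunk stub.
- offcut: Scrap: stepped pale plywood offcut, 48 mm long (x), 36 wide (y); 24 high, and 42 high over its -x end (26 mm long). About 35 g. Origin: centre of its underside. Its x starts within 0.5 rad of world +x, so it can be gripped across the 36 mm.
- offcut_center (a point): Point on the offcut's middle axis, 20 mm above its underside.
- paperball: Scrap: hard crumpled red paper ball, lumpy, 32 to 48 mm wide any way, 42 to 46 high, about 15 g. Origin: centre of its underside.
- paperball_center (a point): Centre of the paper ball.
- tree: Bystander: loose white toy fir tree standing on the table, 160 mm high, 68 mm across at its widest. Origin: centre of its underside.
- small_tree: Bystander: loose green toy fir tree standing on the riser's board, 130 mm high, 64 across. Origin: centre of its underside.
- cup: Bystander: loose terracotta cup standing on the table, 85 mm high, 68 across at the rim. Origin: centre of its underside.
- gift: Bystander: loose red gift box with black bands lying on the riser's board, 80 x 100 x 40 mm. Origin: centre of its underside.
Things that resemble listed ones, but are neither listed nor needed, are in the scene too. Several things look just like the paperball: the one meant starts farthest to the robot's right.

How it is judged:
At the end, for the whole second after the job is handed in: The centres of all three scraps are within the bin's walls and below its rim, and the bauble rests in the pot (centre within 60 mm of the pot's axis and 30 to 65 mm above the pot's underside), everything at rest (below 0.05 m/s) (x of stub_center in the frame of bin between -0.075 and 0.075 m and y of stub_center in the frame of bin between -0.075 and 0.075 m and z of stub_center in the frame of bin between 0 and 0.115 m and linear speed of each of stub, offcut, paperball, bauble below 0.05 m/s and x of offcut_center in the frame of bin between -0.075 and 0.075 m and y of offcut_center in the frame of bin between -0.075 and 0.075 m and z of offcut_center in the frame of bin between 0 and 0.115 m and x of paperball_center in the frame of bin between -0.075 and 0.075 m and y of paperball_center in the frame of bin between -0.075 and 0.075 m and z of paperball_center in the frame of bin between 0 and 0.115 m and horizontal distance between bauble and pot below 0.06 m and z of bauble in the frame of pot between 0.03 and 0.065 m); the robot touches nothing.
It fails at once if a toy tree is pushed more than 30 mm or tipped over (distance of any of tree, small_tree from where it was at the start of the episode above 0.03 m or angle between any of tree, small_tree's own z axis and vertical above 0.4 rad).
It fails at once if the cup or the gift box is pushed more than 30 mm or tipped over (distance of any of cup, gift from where it was at the start of the episode above 0.03 m or angle between any of cup, gift's own z axis and vertical above 0.4 rad).
It fails at once if the bauble is dropped or flung into the pot (faster than 0.45 m/s inside it) (horizontal distance between bauble and pot below 0.07 m and z of bauble in the frame of pot below 0.085 m and linear speed of bauble above 0.45 m/s).
It fails at once if the bauble is pressed against or knocked on the pot, the bin or the riser with more than 30 N (contact force between bauble and pot above 30 N or contact force between bauble and bin above 30 N or contact force between bauble and riser above 30 N).
It fails at once if the robot hits the display riser with more than 25 N (contact force between any of the arm, the fingers and riser above 25 N).
It also fails if it takes over 72 s, if anything falls off the work surface, if the arm or the gripper's body presses on something with over 40 N, if the wrist force passes 120 N, or if a joint passes its speed limit or range.

ROBOT

A 6-joint arm with a two-finger parallel gripper is mounted at the origin on the work surface. World frame = base frame: x ahead of the robot, y to its left, z up, the work surface at z = 0. Lengths are in m, angles in rad, forces in N, time in s.
With the tool pointing down it reaches from about 0.375 to 0.9 m from the base axis. Payload 3.1 kg.
Tool frame: the origin (TCP) lies at the very end of the fingers, on their centre line; the grasp point (between the pads) lies 19 mm behind it (manip.tcp_to_grasp is the distance from the TCP to the grasp point, in m); z points along the fingers, y is the line along which they close (so a half turn about z gives the same grasp; the last joint's range is limited). The gripper opens to 85 mm and grips with 20 to 120 N. Pads are 22 mm wide; open, the fingers measure 114 mm over their backs; the gripper's body (76 mm by 85 mm) begins 54 mm behind the grasp point. The pads swing forward as they close: fully open they stand 13 mm farther back than shut.
Start: joints at [-1.504, 0.527, 1.433, -0, 1.181, -0.178], TCP at [0.152, -0.606, 0.231] pointing down, gripper open.
Joint ranges: [-3.08, 3.08], [-0.75, 2.2], [0.22, 2.44], [-1.43, 4.57], [0, 2.65], [-2.85, 2.85]. Speed limits (rad/s): [2.79, 2.79, 3.14, 3.14, 3.14, 3.14].

INTERFACE

Orientations are given as a unit quaternion [x, y, z, w].
In Python, from station import manip gives the robot as it stands. The module is installed in compiled form; this text tells all that it offers.
- The arm moves only by the tool step_arm, never from a script. Its argument "commands" is one flat list of numbers, 6 for each row, row after row: the shift along the tool's x, y, z in m, then the turn, a rotation vector about the tool's x, y, z in degrees. A call has exactly 10 rows; each row is the pose to reach, as a shift and turn from the pose commanded when the call began, along the tool's axes at that moment; what a row does not reach only later rows make up. A row lasts 1/10 s, in which the tool goes at most 50 mm and 8.59 degrees, less where a joint would pass 70% of its speed; a pose out of reach is approached as far as the arm can. A call with a gripper value outside its range is refused whole. "jaw" is the opening in per cent of the stroke, from 0 (shut) to 100 (fully open), set as the call begins (left out, the last holds). The fingers move at their own pace and stop on an object; "grip_force" is the grip in N (left out, the last holds). Time passes only in rows, so rows that repeat a pose let the fingers close, or fill a call up. It gives the time, the measured TCP pose, the force, the opening and the grip force at its end, in the units of the state.
- manip.sense(): the state, without advancing time (a new reading comes with each control period).
- manip.snapshot(name): name is "scene" or "side" or "wrist"; returns a dict with "pixels" (400x640x3 uint8, blue, green, red), "fx", "fy", "cx", "cy" (pixels), "R" (3x3) and "t" (3): a world point X has camera coordinates R X + t; the wrist camera has in their place "mount" (4x4, takes a point from camera to tool coordinates, whose origin is the TCP and whose axes are the flange's). Camera axes: x right, y down, z forward; pixel columns grow to the right and rows downward; lengths in m; the calibration is good to about 2 mm. A picture is of the moment at which its call begins: read the wrist's pose just before it. There is no depth.
- manip.sign_off(): hands the job in; it is judged then, once.
The state is a dict: "t": time; "q": joint angles; "qd": joint speeds; "tau": joint torques, N m; "tcp_pos": TCP position; "tool_rot": TCP orientation; "force": force on the tool from outside, world axes, zero at the start; "ft_torque": the same for the moment, N m; "finger_gap": opening from 0.0 (shut) to 1.0 (fully open); "gripper_force": force on a finger pad.
Only numpy, scipy, OpenCV 4.12 (cv2) and the standard library are available. Lean on these libraries where they do the work, as an engineer would, in place of code of your own. Each camera call takes 0.05 s, during which the arm holds its last target. There are 200 camera calls.

## Working session

There is one attempt and no reset: what is moved stays moved. The work goes in short steps, Python scripts to look and compute and a tool call to move; the robot and the scene stay as the last step left them, time stands still between calls to the robot, and variables do not carry over. Pictures are saved under pics/ and viewed, at most 10 in all, crops included, and the job is handed in when it is done.

Besides the shell and the picture viewer there is one more tool, called after "Request:" by a JSON object that holds its "api" and its "payload", one argument or row to a line. step_arm: Moves the arm, as the interface text tells. Its arguments: {"type":"object","properties":{"commands":{"type":"array","items":{"type":"number"}},"jaw":{"type":"number"},"grip_force":{"type":"number"}},"required":["commands"]}

```bash
mkdir -p pics
cat > h.py <<'E'
import numpy as np, cv2
from scipy.spatial.transform import Rotation as Rn
from station import manip
def snap(name,fn=None):
    s=manip.sense(); d=manip.snapshot(name)
    if name=='wrist':
        T=np.eye(4);T[:3,:3]=Rn.from_quat(s['tool_rot']).as_matrix();T[:3,3]=s['tcp_pos']
        M=T@np.array(d['mount']); d['R']=M[:3,:3].T; d['t']=-M[:3,:3].T@M[:3,3]
    if fn: cv2.imwrite('pics/'+fn,d['pixels']); np.savez('pics/'+fn+'.npz',**{k:d[k] for k in('fx','fy','cx','cy','R','t')})
    return d
def load(fn): return dict(np.load('pics/'+fn+'.npz'))
def ray(d,u,v):
    R=np.array(d['R']);c=-R.T@np.array(d['t']); return c,R.T@np.array([(u-d['cx'])/d['fx'],(v-d['cy'])/d['fy'],1])
def atz(d,u,v,z):
    c,r=ray(d,u,v); return c+r*(z-c[2])/r[2]
def proj(d,X):
    p=np.array(d['R'])@np.array(X)+np.array(d['t']); return d['fx']*p[0]/p[2]+d['cx'],d['fy']*p[1]/p[2]+d['cy']
E
python3 - <<'E'
from h import *
a=snap('scene','scene.png');b=snap('side','side.png');c=snap('wrist','wrist.png')
for d in(a,b,c): print(-np.array(d['R']).T@np.array(d['t']),d['fx'],np.array(d['R'])[2])
s=manip.sense();print(s['tcp_pos'],s['tool_rot'],s['t'])
E
```

```text
[0.95606987 0.47287657 0.98978235] 393.4670594601919 [-0.40853056 -0.44872062 -0.79482865]
[0.35756906 0.62408528 0.90626988] 395.2085332695805 [ 0.1331799  -0.61661473 -0.77591841]
[ 0.22997218 -0.58699361  0.37377428] 302.1425118675077 [-0.30449137 -0.07333647 -0.94968772]
[ 0.15146677 -0.60578903  0.23054154] [ 9.92516621e-01  1.22106647e-01  3.76062375e-05 -8.50465465e-04] 0.15
```

View pics/scene.png

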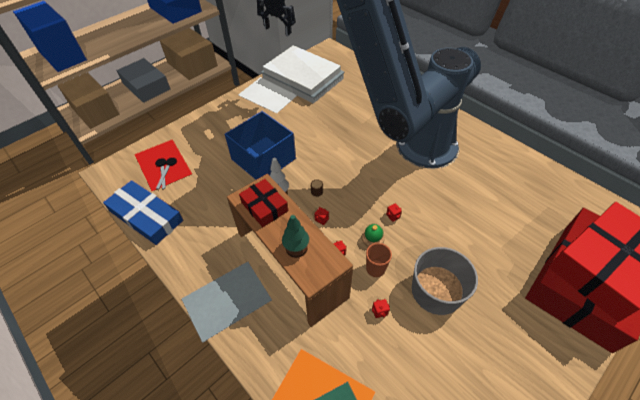

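View pics/side.png

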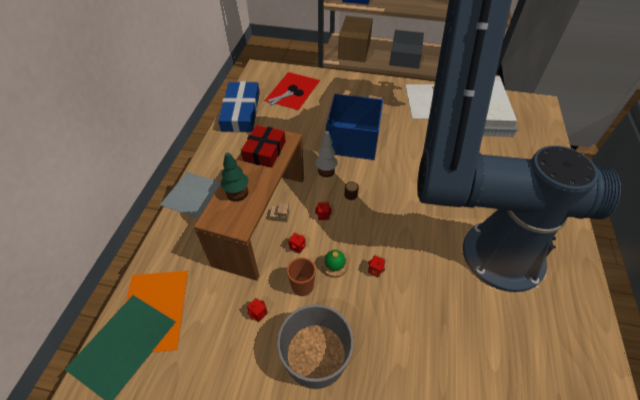

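The scene view shows the riser, with small tree and gift on it. The side view shows the offcut under the riser edge at (280,212), paper balls at (323,211), (297,242), (377,265) and (257,310), stub (351,190), bauble (335,260), pot (316,347), bin (355,127), cup (302,277) and tree (327,155). I'll enlarge for precision.

Run:
```python
from h import *
im=cv2.imread('pics/side.png')[90:290,190:400]; cv2.imwrite('pics/side_c.png',cv2.resize(im,None,fx=3,fy=3,interpolation=cv2.INTER_CUBIC)[:600])
im=cv2.imread('pics/scene.png')[105:315,220:480]; cv2.imwrite('pics/scene_c.png',cv2.resize(im,(780,600) if 0 else None,fx=2.8,fy=2.8,interpolation=cv2.INTER_CUBIC))
d=load('side.png')
for n,u,v,z in [('pb1',323,211,.022),('pb2',297,242,.022),('pb3',377,265,.022),('pb4',257,310,.022),('stub',351,190,.02),('off',280,212,.02),('bauble',335,260,.031),('potrim',315.5,338,.1),('cup',302,277,.04)]: print(n,atz(d,u,v,z).round(3))
```

```text
pb1 [ 0.488 -0.028  0.022]
pb2 [0.535 0.087 0.022]
pb3 [0.32  0.111 0.022]
pb4 [0.58  0.287 0.022]
stub [ 0.424 -0.121  0.02 ]
off [ 0.606 -0.001  0.02 ]
bauble [0.426 0.124 0.031]
potrim [0.426 0.349 0.1  ]
cup [0.495 0.192 0.04 ]
```

View pics/side_c.png

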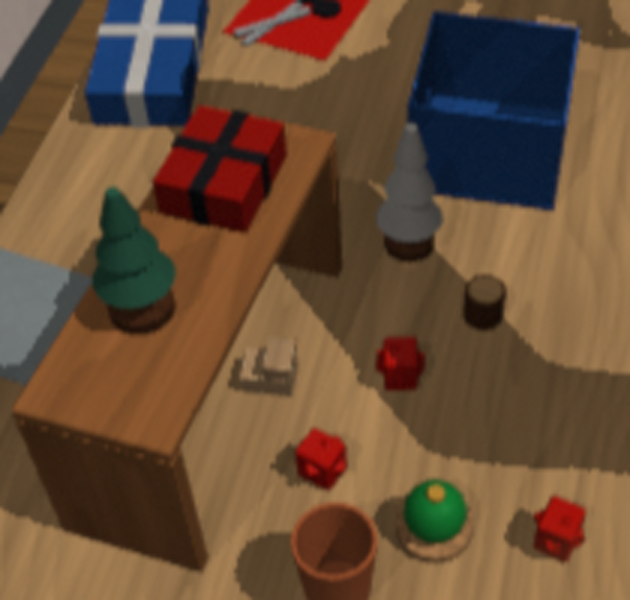

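View pics/scene_c.png

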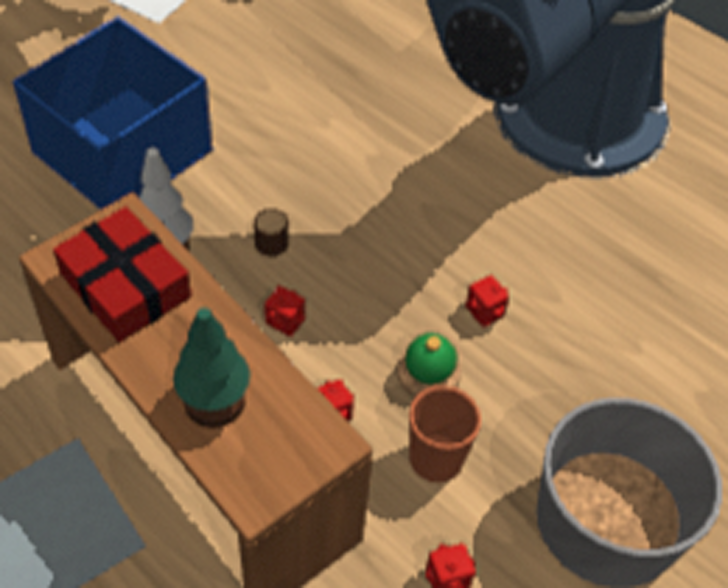

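```bash
cat > m.py <<'E'
from h import *
d=load('side.png');e=load('scene.png')
S=lambda u,v,z:atz(d,190+u/3-.33,90+v/3-.33,z).round(4)
C=lambda u,v,z:atz(e,220+u/2.8-.33,105+v/2.8-.33,z).round(4)
def p(n,*a): print(n,*[x[:2] for x in a])
E
python3 - <<'E'
from m import *
p('stubtop',S(485,288,.04),C(272,217,.04))
p('pb',S(401,362,.022),C(286,311,.022))
p('offbottom edge',S(293,394,0),S(233,388,0))
p('offtop tall',S(263,342,.042),S(297,340,.042),S(295,367,.042),S(262,370,.042))
p('riser',S(15,412,.184),S(178,457,.184),S(337,135,.184),S(205,567,0))
p('riserC',C(22,258,.184),C(132,195,.184),C(371,452,.184),C(240,532,.184))
p('bin rim',S(432,13,.12),S(578,27,.12),C(118,17,.12),C(210,80,.12),C(15,85,.12))
p('bin bot',S(554,207,0),S(410,190,0),C(100,207,0),C(212,150,0))
p('bauble',S(436,512,.031),C(432,359,.031),'cap',S(436,492,.06),C(433,343,.06))
p('nest',S(436,530,.012),S(473,520,.0))
p('tree top',S(409,125,.16),C(152,150,.16))
p('smalltree top',S(113,188,.314),C(205,311,.314))
p('cup rim',S(334,543,.085),C(444,418,.085))
p('pot rim',atz(d,315.5,344,.1),C(632,478,.1))
p('pb2',S(321,459,.022),'pb3',S(560,528,.022))
E
```

```text
stubtop [ 0.4242 -0.1208] [ 0.4174 -0.1235]
pb [ 0.4878 -0.0301] [ 0.4873 -0.0282]
offbottom edge [0.5824 0.0114] [0.6395 0.0164]
offtop tall [ 0.6144 -0.0115] [ 0.5843 -0.0203] [0.578  0.0103] [0.6065 0.0198]
riser [0.7334 0.1942] [0.6032 0.2065] [ 0.572  -0.1483] [0.6087 0.1995]
riserC [ 0.7004 -0.16  ] [ 0.5774 -0.149 ] [0.6138 0.2059] [0.7379 0.183 ]
bin rim [ 0.5364 -0.4272] [ 0.3793 -0.4354] [ 0.3784 -0.4338] [ 0.3723 -0.2724] [ 0.5375 -0.4236]
bin bot [ 0.3734 -0.2829] [ 0.5287 -0.2762] [ 0.5301 -0.3028] [ 0.3733 -0.2792]
bauble [0.4257 0.1249] [0.4259 0.125 ] ca [0.4269 0.1231] [0.4268 0.1235]
nest [0.424  0.1312] [0.3954 0.1083]
tree top [ 0.5165 -0.2013] [ 0.512  -0.2014]
smalltree top [0.6754 0.0773] [0.6724 0.0805]
cup rim [0.4937 0.199 ] [0.4969 0.196 ]
pot rim [0.42339174 0.36108761] [0.4312 0.356 ]
pb2 [0.5349 0.0887] pb [0.3217 0.1132]
```

```bash
cat > go.py <<'E'
import sys
from h import *
# usage: go.py x,y,z,yaw,tilt [next...] ; each relative to the previous target
s=manip.sense();p=np.array(s['tcp_pos']);R=Rn.from_quat(s['tool_rot'])
print('t',s['t'],'p',p.round(4),'gap',round(s['finger_gap'],3),'z',R.as_matrix()[:,2].round(3),'q',np.round(s['q'],2))
for a in sys.argv[1:]:
    v=[float(k) for k in a.split(',')]
    T=Rn.from_euler('z',v[3],degrees=True)*Rn.from_matrix(np.diag([1.,-1,-1]))*Rn.from_euler('y',v[4],degrees=True)
    print(a,'->',R.inv().apply(np.array(v[:3])-p).round(4).tolist(),(R.inv()*T).as_rotvec(degrees=True).round(1).tolist())
    p,R=np.array(v[:3]),T
E
python3 go.py 0.4875,-0.029,0.16,179,0 0.4875,-0.029,0.008,179,0
```

```text
t 0.15 p [ 0.1515 -0.6058  0.2305] gap 0.998 z [-0.     0.002 -1.   ] q [-1.5   0.53  1.43 -0.    1.18 -0.18]
0.4875,-0.029,0.16,179,0 -> [0.4658, -0.478, 0.0715] [0.0, -0.1, -165.0]
0.4875,-0.029,0.008,179,0 -> [0.0, 0.0, 0.152] [0.0, 0.0, 0.0]
```

Request:
{"api": "step_arm", "payload": {
  "commands": [0.34,-0.35,0,0,0,-83,0.34,-0.35,0,0,0,-83,0.34,-0.35,0,0,0,-83,0.34,-0.35,0,0,0,-83,0.34,-0.35,0,0,0,-83,0.34,-0.35,0,0,0,-83,0.34,-0.35,0,0,0,-83,0.34,-0.35,0,0,0,-83,0.34,-0.35,0,0,0,-83,0.34,-0.35,0,0,0,-83],
  "jaw": 100,
  "grip_force": 30
}}

```text
t: 1.15
tcp_pos: [0.397, -0.1817, 0.2313]
tool_rot: [0.66, 0.751, 0.0, -0.0]
force: [-0.3, -0.3, 0.6]
finger_gap: 0.999
gripper_force: 0.0
```

```bash
python3 go.py 0.4875,-0.029,0.16,179,0 0.4875,-0.029,0.008,179,0
```

```text
t 1.15 p [ 0.397  -0.1817  0.2313] gap 0.999 z [-0.     0.001 -1.   ] q [-0.69  0.28  1.88  0.    0.98 -0.82]
0.4875,-0.029,0.16,179,0 -> [0.1397, 0.1093, 0.0714] [0.0, -0.0, -81.6]
0.4875,-0.029,0.008,179,0 -> [0.0, 0.0, 0.152] [0.0, 0.0, 0.0]
```

Request:
{"api": "step_arm", "payload": {
  "commands": [0.14,0.11,0.05,0,0,-81.6,0.14,0.11,0.05,0,0,-81.6,0.14,0.11,0.05,0,0,-81.6,0.14,0.11,0.05,0,0,-81.6,0.14,0.11,0.05,0,0,-81.6,0.14,0.11,0.05,0,0,-81.6,0.14,0.11,0.05,0,0,-81.6,0.14,0.11,0.05,0,0,-81.6,0.14,0.11,0.05,0,0,-81.6,0.14,0.11,0.05,0,0,-81.6]
}}

```text
t: 2.15
tcp_pos: [0.4884, -0.0319, 0.1812]
tool_rot: [0.01, 1.0, 0.0, -0.0]
force: [-0.3, -0.1, -0.8]
finger_gap: 0.997
gripper_force: 0.0
```

```bash
python3 -c "
from h import *
d=snap('wrist','w1.png')
print(proj(d,[.4875,-.029,.022]),proj(d,[.421,-.122,.04]),proj(d,[.6,0,.042]))"; python3 go.py 0.4875,-0.029,0.008,179,0
```

```text
(np.float64(324.14919900603275), np.float64(182.32427144317813)) (np.float64(220.86943104486977), np.float64(118.35663319701725)) (np.float64(352.7375473614495), np.float64(286.94216181652735))
t 2.2 p [ 0.4884 -0.0319  0.1811] gap 1.001 z [-0.  0. -1.] q [-0.29  0.42  1.82 -0.    0.9  -1.85]
0.4875,-0.029,0.008,179,0 -> [0.0009, 0.0028, 0.1731] [0.0, -0.0, -0.1]
```

View pics/w1.png

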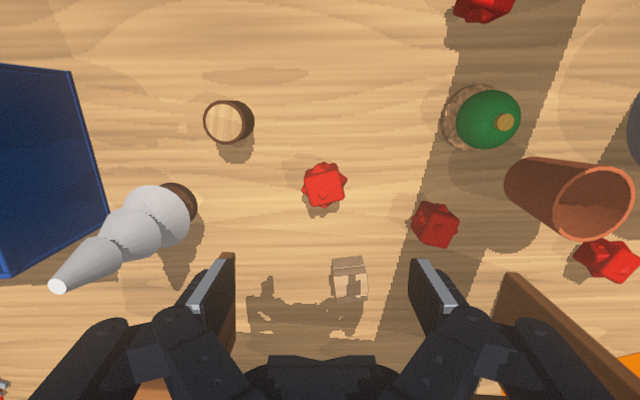

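Wrist view: paper ball at (325,185), as predicted; stub top (226,122); offcut front face top edge about (335,275)-(367,271), its foot (331,263)-(364,257).

Request:
{"api": "step_arm", "payload": {
  "commands": [0.001,0.001,0.05,0,0,0,0.001,0.001,0.1,0,0,0,0.001,0.001,0.13,0,0,0,0.001,0.001,0.155,0,0,0,0.001,0.001,0.172,0,0,0,0.001,0.001,0.172,0,0,0,0.001,0.001,0.172,0,0,0,0.001,0.001,0.172,0,0,0,0.001,0.001,0.172,0,0,0,0.001,0.001,0.172,0,0,0]
}}

```text
t: 3.2
tcp_pos: [0.4882, -0.0311, 0.0103]
tool_rot: [0.012, 1.0, -0.0, 0.001]
force: [-0.4, -0.1, 0.0]
finger_gap: 1.002
gripper_force: 0.0
```

Run:
```python
from h import *
d=load('w1.png')
for u,v,z in [(325,185,.022),(226,122,.04),(331,263,0),(364,257,0),(335,275,.042),(367,271,.042),(336,300,.042),(369,297,.042)]: print(atz(d,u,v,z).round(4))
im=cv2.imread('pics/w1.png')[235:315,290:410]; cv2.imwrite('pics/w1c.png',cv2.resize(im,None,fx=6,fy=6,interpolation=cv2.INTER_CUBIC))
```

```text
[ 0.4904 -0.0282  0.022 ]
[ 0.4243 -0.1177  0.04  ]
[ 0.5942 -0.0222  0.    ]
[0.5869 0.0176 0.    ]
[ 0.5848 -0.0192  0.042 ]
[0.5806 0.0149 0.042 ]
[ 0.6164 -0.0182  0.042 ]
[0.6132 0.018  0.042 ]
```

View pics/w1c.png

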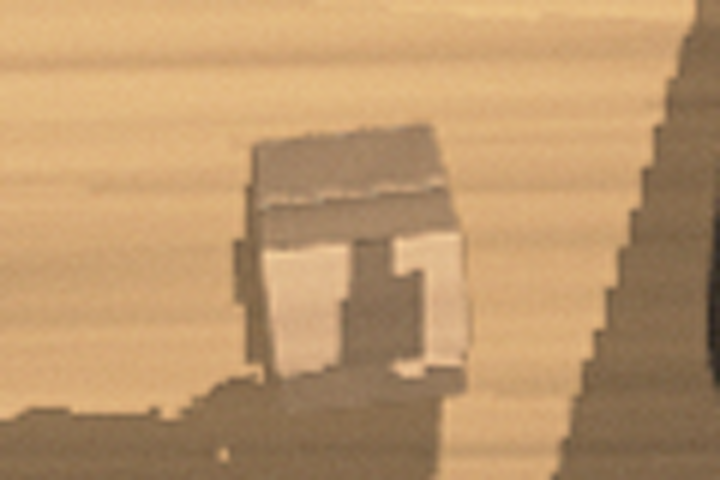

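The crop shows the offcut's front top edge from (263,205) to (443,187) and its front foot from (256,148) to (430,125).

Request:
{"api": "step_arm", "payload": {
  "commands": [0,0,0,0,0,0,0,0,0,0,0,0,0,0,0,0,0,0,0,0,0,0,0,0,0,0,0,0,0,0,0,0,0,0,0,0,0,0,0,0,0,0,0,0,-0.04,0,0,0,0,0,-0.09,0,0,0,0,0,-0.14,0,0,0],
  "jaw": 0,
  "grip_force": 30
}}

```text
t: 4.2
tcp_pos: [0.4867, -0.0307, 0.1502]
tool_rot: [0.012, 1.0, 0.0, -0.001]
force: [0.7, 0.3, -0.7]
finger_gap: 0.539
gripper_force: 30.8
```

```bash
python3 - <<'E'
from h import *
d=load('w1.png')
P=[atz(d,290+u/6-.4,235+v/6-.4,z) for u,v,z in [(256,148,0),(430,125,0),(263,205,.042),(443,187,.042)]]
print(np.round(P,4))
for a,b in((0,1),(2,3)): w=P[b]-P[a]; print(np.linalg.norm(w),np.degrees(np.arctan2(-w[0],w[1])),(P[a]+P[b])/2)
E
python3 go.py 0.454,-0.345,0.21,179,0 0.454,-0.345,0.09,179,0
```

```text
[[ 0.5892 -0.0206  0.    ]
 [ 0.5847  0.0142  0.    ]
 [ 0.5772 -0.0208  0.042 ]
 [ 0.5742  0.011   0.042 ]]
0.03516496419508249 7.326274483132078 [ 0.58693761 -0.00319556  0.        ]
0.03191681854066613 5.353314365140706 [ 0.57568235 -0.00491169  0.042     ]
t 4.2 p [ 0.4867 -0.0307  0.1502] gap 0.539 z [-0.003  0.001 -1.   ] q [-0.29  0.47  1.85  0.    0.82 -1.84]
0.454,-0.345,0.21,179,0 -> [0.0253, -0.3149, -0.06] [0.0, -0.2, -0.4]
0.454,-0.345,0.09,179,0 -> [0.0, 0.0, 0.12] [0.0, 0.0, 0.0]
```

Request:
{"api": "step_arm", "payload": {
  "commands": [0.005,-0.01,-0.045,0,0,0,0.015,-0.04,-0.07,0,0,0,0.03,-0.09,-0.07,0,0,0,0.04,-0.14,-0.07,0,0,0,0.045,-0.19,-0.07,0,0,0,0.035,-0.24,-0.07,0,0,0,0.03,-0.29,-0.07,0,0,0,0.025,-0.32,-0.07,0,0,0,0.02,-0.335,-0.03,0,0,0,0.02,-0.335,0.02,0,0,0]
}}

```text
t: 5.2
tcp_pos: [0.4618, -0.3708, 0.1306]
tool_rot: [0.013, 1.0, -0.004, 0.003]
force: [0.3, 0.2, -1.1]
finger_gap: 0.54
gripper_force: 30.8
```

```bash
python3 go.py 0.463,-0.360,0.09,179,0 0.421,-0.150,0.15,179,0 0.422,-0.120,0.006,179,0
```

```text
t 5.2 p [ 0.4618 -0.3708  0.1306] gap 0.54 z [ 0.007 -0.008 -1.   ] q [-0.86  0.61  1.61 -0.    0.91 -2.41]
0.463,-0.360,0.09,179,0 -> [-0.0007, 0.0112, 0.0405] [-0.5, 0.4, -0.5]
0.421,-0.150,0.15,179,0 -> [0.0457, 0.2092, -0.06] [0.0, 0.0, 0.0]
0.422,-0.120,0.006,179,0 -> [-0.0005, 0.03, 0.144] [0.0, 0.0, 0.0]
```

Request:
{"api": "step_arm", "payload": {
  "commands": [0,0.005,0.04,0,0,0,0,0.008,0.045,0,0,0,0,0.008,0.045,0,0,0,0,0.008,0.045,0,0,0,0,0.008,0.01,0,0,0,0,0.01,-0.035,0,0,0,0.015,0.05,-0.055,0,0,0,0.03,0.1,-0.055,0,0,0,0.043,0.15,-0.055,0,0,0,0.043,0.2,-0.055,0,0,0],
  "jaw": 90
}}

```text
t: 6.2
tcp_pos: [0.4211, -0.1673, 0.1873]
tool_rot: [0.013, 1.0, -0.002, 0.002]
force: [1.4, 1.1, 0.5]
finger_gap: 0.901
gripper_force: 0.0
```

```bash
python3 -c "
from h import *
d=snap('side','s2.png')"; python3 go.py 0.423,-0.120,0.006,179,0
```

```text
t 6.25 p [ 0.4184 -0.1588  0.1866] gap 0.898 z [-0.001  0.005 -1.   ] q [-0.62  0.36  1.91  0.    0.87 -2.17]
0.423,-0.120,0.006,179,0 -> [-0.0039, 0.0381, 0.1808] [0.3, -0.0, -0.2]
```

Request:
{"api": "step_arm", "payload": {
  "commands": [-0.004,0.038,0.04,0,0,0,-0.004,0.038,0.09,0,0,0,-0.004,0.038,0.13,0,0,0,-0.004,0.038,0.16,0,0,0,-0.004,0.038,0.18,0,0,0,-0.004,0.038,0.18,0,0,0,-0.004,0.038,0.18,0,0,0,-0.004,0.038,0.18,0,0,0,-0.004,0.038,0.18,0,0,0,-0.004,0.038,0.18,0,0,0]
}}

```text
t: 7.25
tcp_pos: [0.427, -0.1307, 0.0055]
tool_rot: [0.012, 1.0, -0.001, 0.001]
force: [0.3, 1.4, -0.7]
finger_gap: 0.897
gripper_force: 0.0
```

Request:
{"api": "step_arm", "payload": {
  "commands": [0,0,0,0,0,0,0,0,0,0,0,0,0,0,0,0,0,0,0,0,0,0,0,0,0,0,0,0,0,0,0,0,0,0,0,0,0,0,0,0,0,0,0,0,-0.05,0,0,0,0,0,-0.1,0,0,0,0,0,-0.15,0,0,0],
  "jaw": 0
}}

```text
t: 8.25
tcp_pos: [0.4255, -0.1299, 0.1548]
tool_rot: [0.012, 1.0, 0.001, -0.002]
force: [1.1, 0.2, -1.2]
finger_gap: 0.462
gripper_force: 30.4
```

```bash
python3 go.py 0.438,-0.345,0.21,179,0
```

```text
t 8.25 p [ 0.4255 -0.1299  0.1548] gap 0.462 z [-0.003  0.002 -1.   ] q [-0.55  0.42  1.95 -0.    0.78 -2.1 ]
0.438,-0.345,0.21,179,0 -> [-0.0175, -0.2147, -0.0556] [0.1, -0.2, -0.4]
```

Request:
{"api": "step_arm", "payload": {
  "commands": [0,-0.02,-0.045,0,0,0,0,-0.06,-0.06,0,0,0,0,-0.11,-0.06,0,0,0,0,-0.16,-0.06,0,0,0,0,-0.2,-0.06,0,0,0,0,-0.22,-0.04,0,0,0,0,-0.22,0.01,0,0,0,0,-0.22,0.05,0,0,0,0,-0.22,0.065,0,0,0,0,-0.22,0.065,0,0,0]
}}

```text
t: 9.25
tcp_pos: [0.4192, -0.3483, 0.0862]
tool_rot: [0.012, 1.0, 0.003, -0.002]
force: [0.2, -0.8, 0.1]
finger_gap: 0.464
gripper_force: 30.4
```

Request:
{"api": "step_arm", "payload": {
  "commands": [0,0,0,0,0,0,0,0,0,0,0,0,0,0,0,0,0,0,0,0,-0.02,0,0,0,0,0,-0.07,0,0,0,0,0.02,-0.115,0,0,0,0.01,0.06,-0.13,0,0,0,0.02,0.11,-0.13,0,0,0,0.02,0.16,-0.13,0,0,0,0.02,0.21,-0.13,0,0,0],
  "jaw": 75
}}

```text
t: 10.25
tcp_pos: [0.4058, -0.1393, 0.2208]
tool_rot: [0.013, 1.0, -0.001, 0.002]
force: [1.4, -0.8, 0.6]
finger_gap: 0.745
gripper_force: 0.0
```

```bash
python3 -c "
from h import *
d=snap('side','s3.png')
im=d['pixels'][80:320,180:420]; cv2.imwrite('pics/s3c.png',cv2.resize(im,None,fx=2.5,fy=2.5,interpolation=cv2.INTER_CUBIC))"; python3 go.py 0.45,-0.01,0.16,187,-40 0.5855,-0.0032,0.0155,187,-40
```

```text
t 10.3 p [ 0.403  -0.131   0.2201] gap 0.749 z [-0.002  0.006 -1.   ] q [-0.58  0.28  1.92  0.01  0.95 -2.14]
0.45,-0.01,0.16,187,-40 -> [-0.0446, 0.1216, 0.0608] [-2.5, -40.0, -8.0]
0.5855,-0.0032,0.0155,187,-40 -> [-0.0108, -0.0098, 0.1977] [0.0, 0.0, 0.0]
```

View pics/s3c.png

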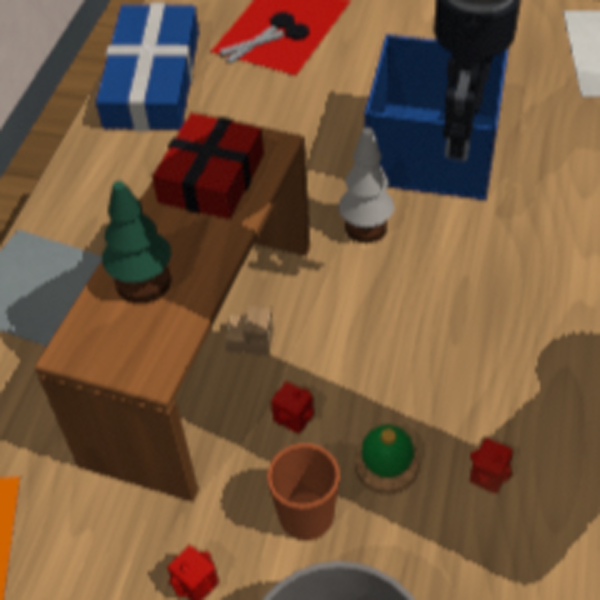

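The side view shows the stub and paper ball gone from the table, tree and others unmoved; the offcut stays at crop (250,330). I'll go to a slanted standoff.

```bash
python3 go.py 0.503,-0.0135,0.146,187,-40 0.611,0,0.016,187,-40
```

```text
t 10.3 p [ 0.403  -0.131   0.2201] gap 0.749 z [-0.002  0.006 -1.   ] q [-0.58  0.28  1.92  0.01  0.95 -2.14]
0.503,-0.0135,0.146,187,-40 -> [-0.0977, 0.1191, 0.0746] [-2.5, -40.0, -8.0]
0.611,0,0.016,187,-40 -> [0.0002, 0.0002, 0.1695] [0.0, 0.0, 0.0]
```

Request:
{"api": "step_arm", "payload": {
  "commands": [-0.035,0.035,0,0,0,0,-0.06,0.07,0.02,0,-8,-2,-0.08,0.1,0.04,-1,-16,-4,-0.097,0.119,0.06,-1.5,-24,-5,-0.097,0.119,0.074,-2,-32,-6.5,-0.097,0.119,0.074,-2.5,-40,-8,-0.097,0.119,0.074,-2.5,-40,-8,-0.097,0.119,0.074,-2.5,-40,-8,-0.097,0.119,0.074,-2.5,-40,-8,-0.097,0.119,0.074,-2.5,-40,-8]
}}

```text
t: 11.3
tcp_pos: [0.5433, 0.0068, 0.2309]
tool_rot: [-0.048, 0.951, 0.005, 0.306]
force: [0.1, 0.0, 0.1]
finger_gap: 0.752
gripper_force: 0.0
```

```bash
python3 -c "
from h import *
d=snap('wrist','w4.png')
for X in [(.587,-.003,0),(.587,-.003,.042),(.611,0,.016),(.6,.2,.17),(.575,-.149,.17)]: print(proj(d,X))"; python3 go.py 0.611,0,0.016,187,-40
```

```text
(np.float64(312.8776539011309), np.float64(82.17801139068334))
(np.float64(311.4246040431162), np.float64(105.97663642938399))
(np.float64(313.4812194551081), np.float64(109.75251434891918))
(np.float64(544.6733855162536), np.float64(235.3308374943956))
(np.float64(97.97990768677857), np.float64(185.92573068924005))
t 11.35 p [0.5432 0.0068 0.2307] gap 0.75 z [ 0.581  0.039 -0.813] q [-0.32  0.3   2.1   0.95  0.27 -2.85]
0.611,0,0.016,187,-40 -> [0.0708, -0.009, 0.2136] [-1.8, -4.4, -0.6]
```

View pics/w4.png

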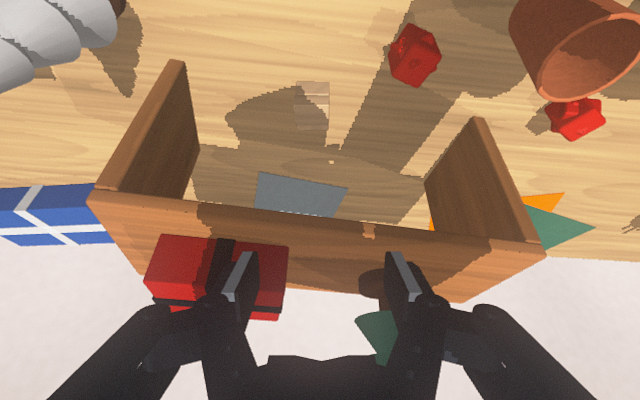

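```bash
cat > k.py <<'E'
from h import *
from scipy.optimize import fsolve
D=np.array([[.527,1.433,.6248,.2305],[.28,1.88,.4366,.2313],[.42,1.82,.4894,.1811],[.47,1.85,.4877,.1502],[.61,1.61,.5923,.1306],[.36,1.91,.4475,.1866],[.42,1.95,.4449,.1548],[.28,1.92,.4238,.2201]])
a,b=D[:,0],D[:,0]+D[:,1];O=np.ones(8);Z=0*O
A=np.r_[np.c_[np.sin(a),np.sin(b),O,Z],np.c_[np.cos(a),np.cos(b),Z,O]];x,res,_,_=np.linalg.lstsq(A,np.r_[D[:,2],D[:,3]],rcond=None)
L1,L2,r0,k=x
E
python3 - <<'E'
from k import *
print(x,res)
s=manip.sense();q=s['q'];p=np.array(s['tcp_pos']);z=Rn.from_quat(s['tool_rot']).as_matrix()[:,2]
rw=r0+L1*np.sin(q[1])+L2*np.sin(q[1]+q[2]); zw=L1*np.cos(q[1])+L2*np.cos(q[1]+q[2])  # +d1
w=rw*np.array([np.cos(q[0]),np.sin(q[0])]); print('Lt from xy',(p[:2]-w)/z[:2]); 
Lt=(p[:2]-w)@z[:2]/(z[:2]@z[:2]); d1=k+Lt; print('z check',zw+d1+Lt*z[2],p[2])
for Lt in (Lt,):
  for th in (20,25,30,35,40):
    for back in(0,.06,.12,.18):
      t=np.radians(th); c=np.array([.599+.019*np.sin(t)-back*np.sin(t), .030-.019*np.cos(t)+back*np.cos(t)])
      wr,wz=c[0]-Lt*np.sin(t)-r0,c[1]+Lt*np.cos(t)-k-Lt
      D2=wr**2+wz**2; c3=(D2-L1**2-L2**2)/(2*L1*L2)
      if abs(c3)>1: print(th,back,'no');continue
      q3=np.arccos(c3);q2=np.arctan2(wr,wz)-np.arctan2(L2*np.sin(q3),L1+L2*np.cos(q3))
      print(th,back,round(q2,2),round(q3,2),'q5',round(np.pi-t-q2-q3,2))
E
```

```text
[ 0.6069824   0.38656222 -0.05954212 -0.13370977] [0.00118716]
Lt from xy [0.31344063 3.18683164]
z check 0.22453876615963592 0.23068532031444314
20 0 0.68 2.0 q5 0.11
20 0.06 0.57 2.01 q5 0.21
20 0.12 0.47 2.01 q5 0.32
20 0.18 0.37 1.98 q5 0.44
25 0 0.68 2.07 q5 -0.04
25 0.06 0.56 2.1 q5 0.04
25 0.12 0.45 2.11 q5 0.15
25 0.18 0.34 2.1 q5 0.27
30 0 0.68 2.14 q5 -0.2
30 0.06 0.57 2.18 q5 -0.13
30 0.12 0.45 2.2 q5 -0.03
30 0.18 0.32 2.21 q5 0.09
35 0 0.7 2.2 q5 -0.37
35 0.06 0.58 2.26 q5 -0.31
35 0.12 0.46 2.3 q5 -0.22
35 0.18 0.32 2.32 q5 -0.11
40 0 0.72 2.26 q5 -0.55
40 0.06 0.61 2.34 q5 -0.5
40 0.12 0.48 2.39 q5 -0.43
40 0.18 0.35 2.43 q5 -0.33
```

The arm stopped short: q6 hit its −2.85 limit near the wrist singularity, with the TCP over the riser front at (0.543, 0.007, 0.231). The slanted pose needs the flipped wrist (q4≈π), so I'll turn the last joint half round, pass through, then turn back.

Request:
{"api": "step_arm", "payload": {
  "commands": [0,0,0,0,0,8.5,0,0,0,0,0,17,0,0,0,0,0,25.5,0,0,0,0,0,34,0,0,0,0,0,42.5,0,0,0,0,0,51,0,0,0,0,0,59.5,0,0,0,0,0,68,0,0,0,0,0,76.5,0,0,0,0,0,85]
}}

```text
t: 12.35
tcp_pos: [0.5426, 0.0064, 0.2288]
tool_rot: [0.61, 0.732, 0.21, 0.22]
force: [0.0, -0.7, 0.0]
finger_gap: 0.749
gripper_force: 0.0
```

```bash
python3 go.py 0.503,-0.0135,0.16,7,40
```

```text
t 12.35 p [0.5426 0.0064 0.2288] gap 0.749 z [ 0.578  0.039 -0.815] q [-0.32  0.3   2.1   0.95  0.27 -1.36]
0.503,-0.0135,0.16,7,40 -> [-0.0088, -0.0746, 0.0324] [-2.4, 5.0, 93.9]
```

Request:
{"api": "step_arm", "payload": {
  "commands": [0,0,0,0,0,8.5,0,0,0,0,0,17,0,0,0,0,0,25.5,0,0,0,0,0,34,0,0,0,0,0,42.5,0,0,0,0,0,51,0,0,0,0,0,59.5,0,0,0,0,0,68,0,0,0,0,0,76.5,0,0,0,0,0,85]
}}

```text
t: 13.35
tcp_pos: [0.5426, 0.0064, 0.2288]
tool_rot: [0.944, 0.127, 0.304, 0.02]
force: [-0.4, 0.0, 0.2]
finger_gap: 0.749
gripper_force: 0.0
```

```bash
python3 go.py 0.50,-0.0135,0.17,7,40
```

```text
t 13.35 p [0.5426 0.0064 0.2288] gap 0.749 z [ 0.578  0.039 -0.815] q [-0.32  0.3   2.1   0.95  0.27  0.12]
0.50,-0.0135,0.17,7,40 -> [-0.0718, 0.0028, 0.0225] [1.4, 4.7, 9.0]
```

Run:
```python
from h import *
s=manip.sense();p=np.array(s['tcp_pos']);R=Rn.from_quat(s['tool_rot'])
for x in [(.525,0,.19,7,40),(.525,-.005,.15,7,40),(.547,-.008,.093,7,40)]:
    T=Rn.from_euler('z',x[3],degrees=True)*Rn.from_matrix(np.diag([1.,-1,-1]))*Rn.from_euler('y',x[4],degrees=True)
    print(R.inv().apply(np.array(x[:3])-p).round(3),(R.inv()*T).as_rotvec(degrees=True).round(1))
```

```text
[-0.037 -0.002  0.021] [1.4 4.7 9. ]
[-0.061 -0.002  0.054] [1.4 4.7 9. ]
[-0.077 -0.001  0.113] [1.4 4.7 9. ]
```

Request:
{"api": "step_arm", "payload": {
  "commands": [-0.02,-0.002,0.011,1,2,4,-0.037,-0.002,0.021,1.4,4.7,9,-0.05,-0.002,0.037,1.4,4.7,9,-0.061,-0.002,0.054,1.4,4.7,9,-0.061,-0.002,0.054,1.4,4.7,9,-0.061,-0.002,0.054,1.4,4.7,9,-0.061,-0.002,0.054,1.4,4.7,9,-0.061,-0.002,0.054,1.4,4.7,9,-0.061,-0.002,0.054,1.4,4.7,9,-0.061,-0.002,0.054,1.4,4.7,9]
}}

```text
t: 14.35
tcp_pos: [0.5263, -0.0047, 0.1513]
tool_rot: [0.937, 0.061, 0.342, -0.02]
force: [-0.4, -0.7, -0.0]
finger_gap: 0.749
gripper_force: 0.0
```

```bash
python3 go.py 0.547,-0.008,0.093,7,40
```

```text
t 14.35 p [ 0.5263 -0.0047  0.1513] gap 0.749 z [ 0.639  0.078 -0.765] q [-0.42  0.52  2.27  2.23  0.43 -1.14]
0.547,-0.008,0.093,7,40 -> [-0.0222, 0.0056, 0.0576] [0.0, -0.1, 0.4]
```

Request:
{"api": "step_arm", "payload": {
  "commands": [0,0,0,0,0,8.5,0,0,0,0,0,17,0,0,0,0,0,25.5,0,0,0,0,0,34,0,0,0,0,0,42.5,0,0,0,0,0,51,0,0,0,0,0,59.5,0,0,0,0,0,68,0,0,0,0,0,76.5,0,0,0,0,0,85]
}}

```text
t: 15.35
tcp_pos: [0.5262, -0.0046, 0.1513]
tool_rot: [0.73, -0.591, 0.238, -0.246]
force: [0.3, -0.4, 0.0]
finger_gap: 0.753
gripper_force: 0.0
```

Request:
{"api": "step_arm", "payload": {
  "commands": [0,0,0,0,0,8.5,0,0,0,0,0,17,0,0,0,0,0,25.5,0,0,0,0,0,34,0,0,0,0,0,42.5,0,0,0,0,0,51,0,0,0,0,0,59.5,0,0,0,0,0,68,0,0,0,0,0,76.5,0,0,0,0,0,85]
}}

```text
t: 16.35
tcp_pos: [0.5262, -0.0046, 0.1513]
tool_rot: [-0.14, 0.929, -0.009, 0.343]
force: [0.5, 0.8, 0.2]
finger_gap: 0.751
gripper_force: 0.0
```

```bash
python3 go.py 0.547,-0.008,0.093,187,-40 0.611,0,0.016,187,-40
```

```text
t 16.35 p [ 0.5262 -0.0046  0.1513] gap 0.751 z [ 0.639  0.078 -0.765] q [-0.42  0.52  2.27  2.23  0.43  1.83]
0.547,-0.008,0.093,187,-40 -> [0.0228, -0.0019, 0.0576] [-0.0, 0.1, 10.1]
0.611,0,0.016,187,-40 -> [0.0001, 0.0001, 0.1004] [0.0, 0.0, 0.0]
```

Request:
{"api": "step_arm", "payload": {
  "commands": [0.012,-0.002,0.03,0,0,5,0.023,-0.002,0.058,0,0,10,0.023,-0.002,0.08,0,0,10,0.023,-0.002,0.1,0,0,10,0.023,-0.002,0.12,0,0,10,0.023,-0.002,0.135,0,0,10,0.023,-0.002,0.145,0,0,10,0.023,-0.002,0.153,0,0,10,0.023,-0.002,0.157,0,0,10,0.023,-0.002,0.157,0,0,10]
}}

```text
t: 17.35
tcp_pos: [0.6098, -0.0006, 0.0159]
tool_rot: [-0.06, 0.938, 0.02, 0.342]
force: [-0.1, -0.8, 0.3]
finger_gap: 0.747
gripper_force: 0.0
```

```bash
python3 go.py 0.611,0,0.016,187,-40; python3 -c "
from h import *
print(manip.sense()['force'])"
```

```text
t 17.35 p [ 6.098e-01 -6.000e-04  1.590e-02] gap 0.747 z [ 0.638  0.078 -0.766] q [-0.32  0.88  2.09  2.58  0.55  1.7 ]
0.611,0,0.016,187,-40 -> [-0.001, 0.0005, 0.0007] [-0.0, 0.0, 0.4]
[-0.11334021 -0.78641313  0.34875778]
```

Request:
{"api": "step_arm", "payload": {
  "commands": [0,0,0,0,0,0,0,0,0,0,0,0,0,0,0,0,0,0,0,0,0,0,0,0,0,0,0,0,0,0,0,0,0,0,0,0,0,0,0,0,0,0,0,0,0,0,0,0,0,0,-0.01,0,0,0,0,0,-0.025,0,0,0],
  "jaw": 0,
  "grip_force": 40
}}

```text
t: 18.35
tcp_pos: [0.5934, -0.0026, 0.035]
tool_rot: [-0.06, 0.938, 0.02, 0.341]
force: [-0.7, -1.1, 0.2]
finger_gap: 0.415
gripper_force: 39.7
```

Request:
{"api": "step_arm", "payload": {
  "commands": [0,0,-0.02,0,0,0,0,0,-0.05,0,0,0,0,0,-0.08,0,0,0,0,0,-0.1,0,0,0,0,0,-0.1,0,0,0,0,0,-0.1,0,0,0,0,0,-0.1,0,0,0,0,0,-0.1,0,0,0,0,0,-0.1,0,0,0,0,0,-0.1,0,0,0]
}}

```text
t: 19.35
tcp_pos: [0.5301, -0.0103, 0.111]
tool_rot: [-0.06, 0.938, 0.02, 0.341]
force: [-1.0, 0.3, -0.2]
finger_gap: 0.419
gripper_force: 39.7
```

```bash
python3 go.py 0.526,-0.0046,0.151,187,-40
```

```text
t 19.35 p [ 0.5301 -0.0103  0.111 ] gap 0.419 z [ 0.637  0.079 -0.766] q [-0.43  0.64  2.28  2.4   0.52  1.79]
0.526,-0.0046,0.151,187,-40 -> [-0.0232, 0.006, -0.0328] [0.0, -0.0, 0.4]
```

Request:
{"api": "step_arm", "payload": {
  "commands": [-0.005,0,-0.006,0,0,-8.5,-0.01,0,-0.012,0,0,-17,-0.015,0,-0.018,0,0,-25.5,-0.015,0,-0.018,0,0,-34,-0.015,0,-0.018,0,0,-42.5,-0.015,0,-0.018,0,0,-51,-0.015,0,-0.018,0,0,-59.5,-0.015,0,-0.018,0,0,-68,-0.015,0,-0.018,0,0,-76.5,-0.015,0,-0.018,0,0,-85]
}}

```text
t: 20.35
tcp_pos: [0.5299, -0.0103, 0.1347]
tool_rot: [0.68, -0.649, 0.217, -0.264]
force: [0.1, 1.2, -0.7]
finger_gap: 0.416
gripper_force: 39.8
```

Request:
{"api": "step_arm", "payload": {
  "commands": [0,0,0,0,0,-8.5,0,0,0,0,0,-17,0,0,0,0,0,-25.5,0,0,0,0,0,-34,0,0,0,0,0,-42.5,0,0,0,0,0,-51,0,0,0,0,0,-59.5,0,0,0,0,0,-68,0,0,0,0,0,-76.5,0,0,0,0,0,-85]
}}

```text
t: 21.35
tcp_pos: [0.5298, -0.0102, 0.1347]
tool_rot: [0.94, -0.019, 0.338, -0.049]
force: [0.3, 0.1, -0.7]
finger_gap: 0.415
gripper_force: 39.8
```

```bash
python3 go.py 0.48,-0.01,0.23,0,0 0.43,-0.18,0.23,-15,0 .462,-.35,.21,-30,0
```

```text
t 21.35 p [ 0.5298 -0.0102  0.1347] gap 0.415 z [ 0.638  0.079 -0.766] q [-0.43  0.57  2.27  2.29  0.46 -1.05]
0.48,-0.01,0.23,0,0 -> [0.022, -0.01, -0.1048] [-5.7, -39.6, -2.2]
0.43,-0.18,0.23,-15,0 -> [-0.05, 0.17, 0.0] [0.0, 0.0, 15.0]
.462,-.35,.21,-30,0 -> [0.0749, 0.1559, 0.02] [0.0, 0.0, 15.0]
```

Request:
{"api": "step_arm", "payload": {
  "commands": [0.002,-0.001,-0.015,-1,-5,0,0.006,-0.003,-0.035,-2,-10,0,0.012,-0.006,-0.06,-3,-18,-1,0.018,-0.008,-0.085,-4.5,-26,-1.5,0.022,-0.01,-0.105,-5.7,-34,-2,0.022,-0.01,-0.105,-5.7,-39.6,-2,0.022,-0.01,-0.105,-5.7,-39.6,-2,0.022,-0.01,-0.105,-5.7,-39.6,-2,0.022,-0.01,-0.105,-5.7,-39.6,-2,0.022,-0.01,-0.105,-5.7,-39.6,-2]
}}

```text
t: 22.35
tcp_pos: [0.4781, -0.0113, 0.2311]
tool_rot: [0.997, 0.002, 0.071, -0.037]
force: [0.7, 1.1, -1.0]
finger_gap: 0.416
gripper_force: 39.7
```

```bash
python3 go.py 0.43,-0.18,0.23,-15,0 .462,-.35,.23,-20,0
```

```text
t 22.35 p [ 0.4781 -0.0113  0.2311] gap 0.416 z [ 0.141  0.074 -0.987] q [-0.33  0.28  1.89  0.15  0.87  1.14]
0.43,-0.18,0.23,-15,0 -> [-0.0475, 0.1679, -0.0182] [-5.3, -7.5, 15.2]
.462,-.35,.23,-20,0 -> [0.0749, 0.1559, 0.0] [0.0, 0.0, 5.0]
```

Request:
{"api": "step_arm", "payload": {
  "commands": [-0.015,0.045,-0.006,-2,-4,4,-0.03,0.09,-0.012,-4,-7.5,9,-0.042,0.135,-0.016,-5.3,-7.5,15,-0.048,0.168,-0.018,-5.3,-7.5,15,-0.048,0.168,-0.018,-5.3,-7.5,15,-0.048,0.168,-0.018,-5.3,-7.5,15,-0.048,0.168,-0.018,-5.3,-7.5,15,-0.048,0.168,-0.018,-5.3,-7.5,15,-0.048,0.168,-0.018,-5.3,-7.5,15,-0.048,0.168,-0.018,-5.3,-7.5,15]
}}

```text
t: 23.35
tcp_pos: [0.4322, -0.178, 0.228]
tool_rot: [0.992, -0.127, 0.003, -0.002]
force: [-0.2, 0.6, -1.3]
finger_gap: 0.418
gripper_force: 39.9
```

```bash
python3 go.py .466,-.355,.23,-5,0 .466,-.355,.1,-5,0
```

```text
t 23.35 p [ 0.4322 -0.178   0.228 ] gap 0.418 z [ 0.006  0.003 -1.   ] q [-0.63  0.32  1.82  0.01  1.    1.19]
.466,-.355,.23,-5,0 -> [0.0772, 0.1628, -0.0023] [-0.2, -0.3, -9.5]
.466,-.355,.1,-5,0 -> [0.0, 0.0, 0.13] [0.0, 0.0, 0.0]
```

Request:
{"api": "step_arm", "payload": {
  "commands": [0.02,0.042,0,0,0,-4,0.04,0.085,0,0,0,-9.5,0.06,0.125,0,0,0,-9.5,0.075,0.158,0,0,0,-9.5,0.077,0.163,0.01,0,0,-9.5,0.077,0.163,0.045,0,0,-9.5,0.077,0.163,0.085,0,0,-9.5,0.077,0.163,0.11,0,0,-9.5,0.077,0.163,0.115,0,0,-9.5,0.077,0.163,0.115,0,0,-9.5]
}}

```text
t: 24.35
tcp_pos: [0.4658, -0.3544, 0.1119]
tool_rot: [0.999, -0.044, 0.002, -0.003]
force: [-0.1, -0.4, 0.1]
finger_gap: 0.413
gripper_force: 40.0
```

Request:
{"api": "step_arm", "payload": {
  "commands": [0,0,0,0,0,0,0,0,0,0,0,0,0,0,0,0,0,0,0,0,-0.01,0,0,0,0,0,-0.05,0,0,0,0,0,-0.1,0,0,0,0,0,-0.13,0,0,0,0,0,-0.15,0,0,0,0,0,-0.15,0,0,0,0,0,-0.15,0,0,0],
  "jaw": 75
}}

```text
t: 25.35
tcp_pos: [0.4651, -0.3558, 0.2633]
tool_rot: [0.999, -0.045, 0.003, -0.001]
force: [0.2, -0.1, -0.2]
finger_gap: 0.747
gripper_force: 0.0
```

```bash
python3 -c "
from h import *
d=snap('wrist'); e=snap('scene','s5.png'); f=snap('side','sd5.png')
im=np.hstack([d['pixels'],e['pixels'][80:280,180:340].repeat(2,0).repeat(2,1)]); cv2.imwrite('pics/w5.png',cv2.resize(im,(800,333)))
g=f['pixels']
"; python3 go.py .42,-.05,.23,10,0 .4258,.125,.12,15,0 .4258,.125,.0165,15,0
```

```text
t 25.5 p [ 0.4645 -0.3552  0.2611] gap 0.744 z [ 0.004  0.006 -1.   ] q [-0.85  0.44  1.5   0.01  1.2   0.81]
.42,-.05,.23,10,0 -> [-0.0717, -0.2999, 0.0326] [-0.3, -0.2, -15.1]
.4258,.125,.12,15,0 -> [0.0361, -0.1713, 0.11] [0.0, 0.0, -5.0]
.4258,.125,.0165,15,0 -> [0.0, 0.0, 0.1035] [0.0, 0.0, 0.0]
```

View pics/w5.png

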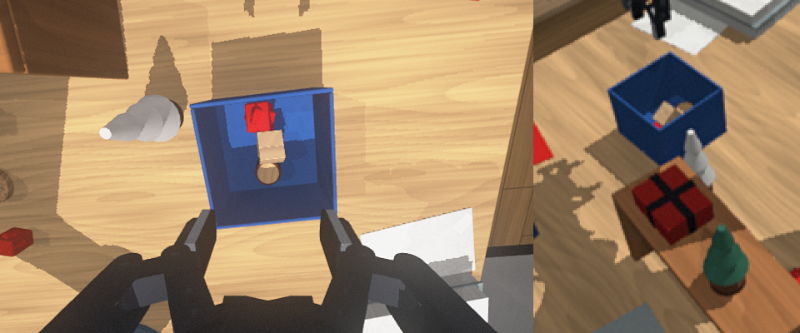

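All three scraps lie in the bin: ball (260,115), offcut (270,147), stub (268,172) of the composite; tree and gift still stand. Now the bauble.

Request:
{"api": "step_arm", "payload": {
  "commands": [-0.012,-0.048,0,0,0,-4,-0.024,-0.096,0,0,0,-8,-0.036,-0.144,0.01,0,0,-12,-0.047,-0.19,0.02,0,0,-15,-0.058,-0.24,0.03,0,0,-15,-0.07,-0.287,0.033,0,0,-15,-0.072,-0.3,0.033,0,0,-15,-0.072,-0.3,0.033,0,0,-15,-0.072,-0.3,0.033,0,0,-15,-0.072,-0.3,0.033,0,0,-15],
  "jaw": 100,
  "grip_force": 20
}}

```text
t: 26.5
tcp_pos: [0.4211, -0.0519, 0.2301]
tool_rot: [0.996, 0.086, 0.003, -0.001]
force: [0.4, 0.2, 0.2]
finger_gap: 0.997
gripper_force: 0.0
```

```bash
python3 go.py .4258,.125,.12,15,0 .4258,.125,.0165,15,0
```

```text
t 26.5 p [ 0.4211 -0.0519  0.2301] gap 0.997 z [ 0.006  0.003 -1.   ] q [-0.39  0.26  1.92  0.01  0.96  1.01]
.4258,.125,.12,15,0 -> [0.034, -0.1734, 0.1106] [-0.1, -0.4, -5.2]
.4258,.125,.0165,15,0 -> [0.0, 0.0, 0.1035] [0.0, 0.0, 0.0]
```

Request:
{"api": "step_arm", "payload": {
  "commands": [0.009,-0.045,0.01,0,-0.4,-2,0.018,-0.09,0.035,0,-0.4,-5,0.027,-0.135,0.065,0,-0.4,-5.2,0.034,-0.173,0.09,0,-0.4,-5.2,0.034,-0.173,0.11,0,-0.4,-5.2,0.034,-0.173,0.11,0,-0.4,-5.2,0.034,-0.173,0.11,0,-0.4,-5.2,0.034,-0.173,0.11,0,-0.4,-5.2,0.034,-0.173,0.11,0,-0.4,-5.2,0.034,-0.173,0.11,0,-0.4,-5.2]
}}

```text
t: 27.5
tcp_pos: [0.4258, 0.1252, 0.1218]
tool_rot: [0.991, 0.13, 0.001, -0.001]
force: [0.6, 0.1, -0.9]
finger_gap: 1.001
gripper_force: 0.0
```

```bash
python3 - <<'E'
from h import *
d=snap('wrist','w6.png');im=d['pixels'];h=cv2.cvtColor(im,cv2.COLOR_BGR2HSV)
m=cv2.inRange(h,(45,100,30),(75,255,255));n,l,st,c=cv2.connectedComponentsWithStats(m);i=1+st[1:,4].argmax()
print(c[i],st[i]); print(proj(d,[.4258,.125,.031]),atz(d,*c[i],.031))
E
python3 go.py .4258,.125,.0165,15,0
```

```text
[323.04736491 202.46997999] [ 291  172   65   65 2998]
(np.float64(321.0081437515381), np.float64(205.36127932538108)) [0.42864508 0.12403668 0.031     ]
t 27.55 p [0.4256 0.1253 0.1217] gap 1.001 z [ 0.001  0.002 -1.   ] q [0.03 0.48 1.98 0.   0.68 1.34]
.4258,.125,.0165,15,0 -> [-0.0, 0.0005, 0.1052] [-0.1, -0.1, 0.0]
```

Request:
{"api": "step_arm", "payload": {
  "commands": [0.001,0.001,0.03,0,0,0,0.001,0.001,0.055,0,0,0,0.001,0.001,0.075,0,0,0,0.001,0.001,0.09,0,0,0,0.001,0.001,0.1,0,0,0,0.001,0.001,0.104,0,0,0,0.001,0.001,0.104,0,0,0,0.001,0.001,0.104,0,0,0,0.001,0.001,0.104,0,0,0,0.001,0.001,0.104,0,0,0]
}}

```text
t: 28.55
tcp_pos: [0.4265, 0.1254, 0.0174]
tool_rot: [0.991, 0.131, 0.0, -0.001]
force: [0.3, -0.5, 0.0]
finger_gap: 0.998
gripper_force: 0.0
```

Request:
{"api": "step_arm", "payload": {
  "commands": [0,0,0,0,0,0,0,0,0,0,0,0,0,0,0,0,0,0,0,0,0,0,0,0,0,0,0,0,0,0,0,0,0,0,0,0,0,0,0,0,0,0,0,0,0,0,0,0,0,0,-0.004,0,0,0,0,0,-0.012,0,0,0],
  "jaw": 0,
  "grip_force": 20
}}

```text
t: 29.55
tcp_pos: [0.4256, 0.1253, 0.0289]
tool_rot: [0.991, 0.131, -0.001, -0.001]
force: [0.6, -0.2, -0.8]
finger_gap: 0.616
gripper_force: 21.1
```

```bash
python3 go.py .4258,.125,.21,15,0 .427,.357,.21,15,0
```

```text
t 29.55 p [0.4256 0.1253 0.0289] gap 0.616 z [-0.002  0.002 -1.   ] q [0.03 0.69 2.03 0.   0.43 1.34]
.4258,.125,.21,15,0 -> [-0.0002, -0.0, -0.1811] [-0.1, 0.1, 0.1]
.427,.357,.21,15,0 -> [0.0612, -0.2238, 0.0] [0.0, 0.0, 0.0]
```

Request:
{"api": "step_arm", "payload": {
  "commands": [0,0,-0.015,0,0,0,0,0,-0.04,0,0,0,0,0,-0.07,0,0,0,0,0,-0.1,0,0,0,0.005,-0.02,-0.13,0,0,0,0.012,-0.045,-0.15,0,0,0,0.021,-0.08,-0.16,0,0,0,0.032,-0.12,-0.16,0,0,0,0.042,-0.155,-0.16,0,0,0,0.05,-0.185,-0.16,0,0,0]
}}

```text
t: 30.55
tcp_pos: [0.4256, 0.3187, 0.1899]
tool_rot: [0.991, 0.132, -0.0, -0.001]
force: [0.3, -0.3, -0.4]
finger_gap: 0.615
gripper_force: 21.2
```

```bash
python3 - <<'E'
from h import *
d=snap('wrist','w7.png');im=d['pixels'];h=cv2.cvtColor(im,cv2.COLOR_BGR2HSV)
for z in(.1,):
  print([tuple(np.round(proj(d,[.427+.075*np.cos(a),.357+.075*np.sin(a),z]),0)) for a in np.arange(0,6.28,1.57)])
E
python3 go.py .427,.357,.19,15,0 .427,.357,.034,15,0
```

```text
[(np.float64(298.0), np.float64(97.0)), (np.float64(182.0), np.float64(168.0)), (np.float64(257.0), np.float64(271.0)), (np.float64(364.0), np.float64(215.0))]
t 30.6 p [0.4262 0.3228 0.1901] gap 0.62 z [ 0.002  0.006 -1.   ] q [0.44 0.46 1.71 0.01 0.97 1.74]
.427,.357,.19,15,0 -> [0.0097, -0.0328, 0.0003] [-0.3, -0.2, 0.2]
.427,.357,.034,15,0 -> [0.0, 0.0, 0.156] [0.0, 0.0, 0.0]
```

View pics/w7.png

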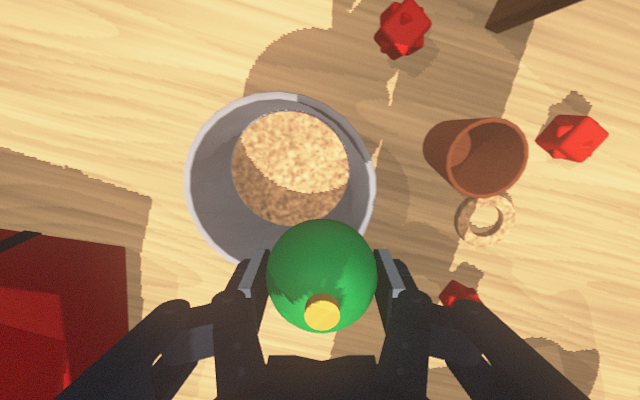

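The view shows the bauble held upright, pot rim spanning columns 184–376 with its top at row 92 (centre within 2 mm of estimate), cup and ring undisturbed.

Request:
{"api": "step_arm", "payload": {
  "commands": [0.003,-0.012,0,0,0,0,0.006,-0.022,0,0,0,0,0.009,-0.03,0,0,0,0,0.009,-0.032,0.01,0,0,0,0.009,-0.032,0.025,0,0,0,0.009,-0.032,0.045,0,0,0,0.009,-0.032,0.065,0,0,0,0.009,-0.032,0.08,0,0,0,0.009,-0.032,0.09,0,0,0,0.009,-0.032,0.09,0,0,0]
}}

```text
t: 31.6
tcp_pos: [0.4257, 0.349, 0.0975]
tool_rot: [0.991, 0.131, -0.002, -0.0]
force: [0.1, -0.7, 0.6]
finger_gap: 0.617
gripper_force: 21.3
```

```bash
python3 go.py .4265,.356,.036,15,0
```

```text
t 31.6 p [0.4257 0.349  0.0975] gap 0.617 z [-0.004 -0.    -1.   ] q [0.48 0.62 1.73 0.   0.79 1.79]
.4265,.356,.036,15,0 -> [0.0029, -0.0065, 0.0615] [-0.0, 0.2, 0.0]
```

Request:
{"api": "step_arm", "payload": {
  "commands": [0.003,-0.006,0.008,0,0,0,0.003,-0.006,0.018,0,0,0,0.003,-0.006,0.028,0,0,0,0.003,-0.006,0.038,0,0,0,0.003,-0.006,0.046,0,0,0,0.003,-0.006,0.053,0,0,0,0.003,-0.006,0.058,0,0,0,0.003,-0.006,0.061,0,0,0,0.003,-0.006,0.061,0,0,0,0.003,-0.006,0.061,0,0,0]
}}

```text
t: 32.6
tcp_pos: [0.4281, 0.3569, 0.0384]
tool_rot: [0.991, 0.131, -0.0, -0.001]
force: [0.3, -0.3, -0.2]
finger_gap: 0.616
gripper_force: 21.3
```

Request:
{"api": "step_arm", "payload": {
  "commands": [0,0,0.001,0,0,0,0,0,0.001,0,0,0,0,0,0.001,0,0,0,0,0,0.001,0,0,0,0,0,0.002,0,0,0,0,0,0.002,0,0,0,0,0,0.002,0,0,0,0,0,0.002,0,0,0,0,0,0.002,0,0,0,0,0,0.002,0,0,0]
}}

```text
t: 33.6
tcp_pos: [0.4279, 0.3568, 0.0362]
tool_rot: [0.991, 0.131, -0.0, -0.001]
force: [-0.1, 0.4, -0.3]
finger_gap: 0.618
gripper_force: 21.3
```

Lower 2 mm more, then open.

Request:
{"api": "step_arm", "payload": {
  "commands": [0,0,0.001,0,0,0,0,0,0.001,0,0,0,0,0,0.001,0,0,0,0,0,0.002,0,0,0,0,0,0.002,0,0,0,0,0,0.002,0,0,0,0,0,0.002,0,0,0,0,0,0.002,0,0,0,0,0,0.002,0,0,0,0,0,0.002,0,0,0]
}}

```text
t: 34.6
tcp_pos: [0.4279, 0.3568, 0.0342]
tool_rot: [0.991, 0.131, -0.0, -0.001]
force: [0.1, 0.1, -1.0]
finger_gap: 0.615
gripper_force: 21.3
```

Request:
{"api": "step_arm", "payload": {
  "commands": [0,0,0,0,0,0,0,0,0,0,0,0,0,0,0,0,0,0,0,0,0,0,0,0,0,0,0,0,0,0,0,0,0,0,0,0,0,0,0,0,0,0,0,0,0,0,0,0,0,0,0,0,0,0,0,0,0,0,0,0],
  "jaw": 82
}}

```text
t: 35.6
tcp_pos: [0.4279, 0.3562, 0.0342]
tool_rot: [0.991, 0.131, -0.0, -0.0]
force: [0.5, -5.2, 1.1]
finger_gap: 0.822
gripper_force: 0.0
```

Request:
{"api": "step_arm", "payload": {
  "commands": [0,0,-0.01,0,0,0,0,0,-0.025,0,0,0,0,0,-0.045,0,0,0,0,0,-0.07,0,0,0,0,0,-0.1,0,0,0,0,0,-0.13,0,0,0,0,0,-0.16,0,0,0,0,0,-0.18,0,0,0,0,0,-0.18,0,0,0,0,0,-0.18,0,0,0]
}}

```text
t: 36.6
tcp_pos: [0.4277, 0.357, 0.2146]
tool_rot: [0.991, 0.131, 0.0, -0.001]
force: [1.1, 0.3, -0.9]
finger_gap: 0.819
gripper_force: 0.0
```

Run:
```python
from h import *
d=snap('wrist','w8.png');im=d['pixels'];h=cv2.cvtColor(im,cv2.COLOR_BGR2HSV)
m=cv2.inRange(h,(45,100,30),(75,255,255));n,l,st,c=cv2.connectedComponentsWithStats(m);i=1+st[1:,4].argmax()
print(st[i],c[i],atz(d,*c[i],.047),'pred width',302*.054/ (d['R']@np.array([.427,.357,.047])+d['t'])[2])
# bystanders: compare side view before/after
a=cv2.imread('pics/side.png');b=snap('side','sd8.png')['pixels']
for n,(u0,v0,u1,v1) in dict(tree=(312,125,345,180),stree=(215,148,255,205),gift=(238,122,290,170),cup=(284,255,320,297)).items():
    t=a[v0:v1,u0:u1];r=cv2.matchTemplate(b[v0-15:v1+15,u0-15:u1+15],t,cv2.TM_CCOEFF_NORMED);_,mx,_,ml=cv2.minMaxLoc(r);print(n,mx,ml[0]-15,ml[1]-15)
print(manip.sense()['tcp_pos'],manip.sense()['force'])
```

```text
[ 297  156   50   51 1793] [321.71165644 180.31288344] [0.42929116 0.35690333 0.047     ] pred width 50.826280428380045
tree 0.35881873965263367 1 -10
stree 0.9806213974952698 0 0
gift 0.926592230796814 0 0
cup 0.504824161529541 11 -8
[0.42705034 0.35633161 0.21312285] [-0.04664808 -0.63832596  0.27008696]
```

```bash
python3 -c "
from station import manip
print(manip.sign_off())"
```

```text
the job is handed in; nothing more can be done
None
```

The job is handed in at about 37 s of the allowed 72: all three scraps are in the bin, the bauble rests on the cork in the pot, and the riser was not hit; the small tree and gift are unmoved in the last image check, while the white tree and cup gave no reliable match there but stood in place in earlier views.

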